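Bolt a pedal down in its assembly fixture

TASK

The lime pedal lies in the assembly fixture; lock it there with the fixture's slide bolt. Lift the red bolt handle up out of the notch in the steel plate, slide the bolt across over the pedal's spindle end, and lower the handle fully down into the notch of the brass plate, whose place differs from time to time, so look or feel for it. Then let go, leaving the pedal lying in its nest and the screwdriver beside the fixture where it is.

Things in the scene. Friction and masses are not known exactly. Their poses are not given: they have to be found in the camera images.
- fixture: Dark steel base plate 180 (x) x 250 (y) x 12 mm, fixed to the bench. Origin: centre of its underside; x points away from the robot, y along the bolt in the direction in which it is shot, z up. Steel bolt of 14 mm diameter in grey guides, axis at x = -40 mm, z = 42 mm. The handle (10 mm steel stem, red grip) stands out square to the bolt toward -x, turns about its axis and slides with it.
- home_notch (a point): Floor of the home notch in the upright steel plate (5 mm thick, parallel to the bolt, x = -73 to -68 mm in the fixture, upper edge z = 59 mm); its axes are the fixture's. Next to it on the robot's side stands the brass plate (x = -79 to -74, edge z = 64 mm). Each has one 18 mm wide notch, open at the top, 18 to 22 mm deep. Elsewhere the edges hold the stem up over the whole travel.
- bolt (a joint): Slide of the bolt, m, toward the fixture's +y: 0 = drawn back, stem in the middle of the home notch; end stop at 0.072. The brass plate is adjustable: its notch centre is at a random place where this reads 0.040 to 0.062, not reported; the stem has 4 mm of play either way in it. About 1.5 N of friction; stays where it is left.
- handle (a joint): Turn of the handle about the bolt axis, rad: 0 = fully down in a notch (stem toward the fixture's -x, 0.2 rad above level); grows as it is lifted, stop at 1.15. The stem clears the plates' edges above about 0.5, and rests on them at about 0.5 when not over a notch. A weak spring and its weight press it down (about 2 N at the grip).
- handle_grip (a point): Middle of the red grip, a cylinder 20 mm in diameter, 36 mm long, its axis along the stem, 78 mm from the bolt axis: 57 mm high when down, 111 mm at handle angle 0.9. Pinched from above by fingers that close along the fixture's y, it turns between the pads while carried along its arc. 40 mm are free on both sides; below is bare bench.
- pedal: Lime bicycle pedal, loose, 107 x 126 x 20 mm, lying flat in the nest, its black spindle end under the path of the bolt, 7 mm below it. Origin: centre of its underside. Do not move it.
- screwdriver: Red-handled screwdriver, 209 mm long, lying between the fixture and the grey tray; leave it alone. Origin: centre of its underside.

How it is judged:
On the way, in this order (a step that is already met when the one before it is completed fails the run):
1. the handle is lifted out of the home notch while the bolt is still drawn back (value of joint handle above 0.55 rad and value of joint bolt below 0.02 m), for 0.1 s.
2. the bolt is slid across with the handle up on or above the edges of the notch plates (value of joint bolt above 0.026 m and value of joint handle above 0.4 rad), for 0.1 s.
At the end, for the whole second after the job is handed in: the bolt is shot by more than 34 mm and its handle is down in the brass plate's notch (handle angle under 0.15 rad), both at rest, and the pedal is within 10 mm of where it lay (value of joint bolt above 0.034 m and value of joint handle below 0.15 rad and distance of pedal from where it was at the start of the episode below 0.01 m and velocity of joint bolt between -0.01 and 0.01 m/s and velocity of joint handle between -0.05 and 0.05 rad/s); the robot touches nothing.
It fails at once if the pedal in the fixture is shifted by more than 15 mm (distance of pedal from where it was at the start of the episode above 0.015 m).
It fails at once if the screwdriver is moved by more than 30 mm (distance of screwdriver from where it was at the start of the episode above 0.03 m).
It also fails if it takes over 45 s, if anything falls off the work surface, if the arm or the gripper's body presses on something with over 40 N, if the wrist force passes 120 N, or if a joint passes its speed limit or range.

ROBOT

A 7-joint arm with a two-finger parallel gripper is mounted at the origin on a cart in front of the work surface, level with it; the furniture and walls round the work are solid. World frame = base frame: x ahead of the robot, y to its left, z up, the work surface at z = 0. Lengths are in m, angles in rad, forces in N, time in s.
With the tool pointing down it reaches from about 0.4 to 0.85 m from the base axis. Payload 10.4 kg.
Tool frame: the origin (TCP) lies midway between the tips of the shut fingers; the grasp point (between the pads) lies 19 mm behind it; z points along the fingers, y is the line along which they close (so a half turn about z gives the same grasp; the last joint's range is limited). The gripper opens to 87 mm and grips with 3 to 60 N. Pads are 19 mm wide; open, the fingers measure 117 mm over their backs; the gripper's body (75 mm by 190 mm) begins 51 mm behind the grasp point.
Start: joints at [-1.312, 0.332, -0.065, 1.46, 0.022, 1.35, -0.088], TCP at [0.174, 0.6, 0.223] pointing down, gripper open.
Joint ranges: [-2.6, 2.6], [-0.5, 2.12], [-1.47, 1.34], [0.16, 2.42], [-1.27, 4.41], [0.06, 2.06], [-2.6, 2.6]. Speed limits (rad/s): [2.22, 2.22, 2.79, 2.79, 3.14, 3.14, 3.14].

INTERFACE

Orientations are given as a unit quaternion [x, y, z, w].
In Python, from bench import r gives the robot as it stands.
- The arm moves only by the tool arm_command, never from a script. Its arguments are lists of equal length, an entry for each row: "xyz": the shift along the world's x, y, z in m, a list of three; "rot": the turn, a rotation vector about the world's x, y, z in rad, a list of three. In form: {"xyz": [[tx, ty, tz], ...], "rot": [[ax, ay, az], ...]}. A call has 1 to 20 rows; each row is the pose to reach, as a shift and turn from the pose commanded when the call began; what a row does not reach only later rows make up. A row lasts 1/12 s, in which the tool goes at most 41.7 mm and 7.16 degrees, less where a joint would pass 70% of its speed; a pose out of reach is approached as far as the arm can. A call with a gripper value outside its range is refused whole. "grip" is the opening, from 0 (shut) to 1 (fully open), set as the call begins (left out, the last holds). The fingers move at their own pace and stop on an object; "squeeze" is the grip in N (left out, the last holds). Time passes only in rows, so rows that repeat a pose let the fingers close. It gives the time, the measured TCP pose, the force, the opening and the grip force at its end, in the units of the state.
- r.read_state(): the state, without advancing time (a new reading comes with each control period).
- r.camera(name): name is "side" or "top" or "wrist"; returns the picture (384x512x3 uint8, red, green, blue); there is no depth.
- r.camera_model(name): a dict with "fx", "fy", "cx", "cy" (pixels), "T" (4x4, takes a point from camera to world coordinates). Camera axes: x right, y up, looking along -z (the intrinsics and any distortion apply to the point x, -y, -z); pixel columns grow to the right and rows downward; lengths in m; the calibration is good to about 2 mm. A picture is of the moment at which its call begins: read the wrist's pose just before it. camera_model takes no time and is no camera call; for the wrist camera it gives the pose at the moment of the call.
- r.close_job(): hands the job in; it is judged then, once.
Trained networks look in the newest picture that a camera, given by its name, has taken for a name from the list of things; names that differ only in an ending like _2 or _b are one class to them, and where a whole thing is asked for, a point or a joint stands for the part that bears it (a point fixed in the world has none). Each returns a list of dicts, best first, with "conf" (0 to 1); they miss things now and then, are a little off and sometimes report something else, mostly with a low value. They report only what shows in the picture. A call takes as long as a camera call.
- r.look_for(label, camera): "at" ([x, y, z] in m, in the coordinates of the camera as it stood for that picture, good to about 4 mm: the middle of the surface that is visible of it).
- r.spot_point(label, camera): "at" ([x, y, z] in m, in the coordinates of the camera as it stood for that picture, good to about 4 mm: a listed point, or the origin of a listed thing).
The state is a dict: "time": time; "joint_positions": joint angles; "joint_vel": joint speeds; "joint_torque": joint torques, N m; "ee_pos": TCP position; "eef_rot": TCP orientation; "ft_force": force on the tool from outside, world axes, zero at the start; "torque": the same for the moment, N m; "width": finger opening in m; "grip_force": force on a finger pad.
Only numpy, scipy, OpenCV 4.12 (cv2) and the standard library are available. Lean on these libraries where they do the work, as an engineer would, in place of code of your own. Each camera call takes 0.05 s, during which the arm holds its last target. There are 200 camera calls.

## Working session

There is one attempt and no reset: what is moved stays moved. The work goes in short steps, Python scripts to look and compute and a tool call to move; the robot and the scene stay as the last step left them, time stands still between calls to the robot, and variables do not carry over. Pictures are saved under pics/ and viewed, at most 10 in all, crops included, and the job is handed in when it is done.

Besides the shell and the picture viewer there is one more tool, called after ">>>" as name(argument=value, ...) on one line, values as JSON. arm_command: Moves the arm, as the interface text tells. Its arguments: {"type":"object","properties":{"xyz":{"type":"array"},"rot":{"type":"array"},"grip":{"type":"number"},"squeeze":{"type":"number"}},"required":["xyz","rot"]}

```bash
mkdir -p pics
cat > h.py <<'E'
import numpy as np, cv2
from bench import r
def w(cam,p):
    T=np.array(r.camera_model(cam)["T"]); return (T@np.r_[p,1])[:3]
def pix(cam,P):
    m=r.camera_model(cam); p=np.linalg.inv(np.array(m["T"]))@np.r_[P,1]
    return np.array([m["cx"]+m["fx"]*p[0]/-p[2], m["cy"]+m["fy"]*(-p[1])/-p[2]])
def save(cam,name):
    im=r.camera(cam); cv2.imwrite(f"pics/{name}.png",im[:,:,::-1]); return im
E
python3 - <<'E'
from h import *
a=save("top","top1");b=save("side","side1")
cv2.imwrite("pics/both.png",cv2.resize(np.vstack([a,b])[:,:,::-1],(400,600)) if 0 else np.vstack([a,b])[:,:,::-1])
for c in("top","side"):
  for l in("fixture","home_notch","handle_grip","pedal","screwdriver"):
    for d in r.spot_point(l,c)[:2]: print(c,l,round(d["conf"],2),w(c,d["at"]).round(4),pix(c,w(c,d["at"])).round())
s=r.read_state();print(s["time"],s["ee_pos"],s["eef_rot"],s["width"],s["ft_force"])
E
```

```text
top fixture 0.63 [ 0.6706 -0.2204 -0.0043] [299. 162.]
top home_notch 0.65 [ 0.6094 -0.3037  0.0456] [339. 183.]
top handle_grip 0.68 [ 0.5597 -0.3098  0.0593] [344. 203.]
top pedal 0.87 [ 0.6746 -0.1615  0.0164] [276. 158.]
top screwdriver 0.65 [0.6793 0.0771 0.0007] [177. 158.]
top screwdriver 0.29 [ 0.6084 -0.3015  0.0468] [338. 183.]
side fixture 0.75 [ 0.6635 -0.2222 -0.0012] [250. 188.]
side home_notch 0.8 [ 0.6092 -0.3022  0.0408] [282. 166.]
side handle_grip 0.49 [ 0.5629 -0.3118  0.0602] [300. 161.]
side pedal 0.56 [ 0.6669 -0.1645  0.0139] [237. 193.]
side screwdriver 0.56 [ 0.6762  0.0765 -0.0036] [172. 253.]
0.6 [0.17379877 0.60037814 0.22256692] [1.40439029e-01 9.90089328e-01 3.72919022e-05 1.57229010e-06] 0.08680724612566833 [-0.83834644 -0.08952561 -0.23265402]
```

View pics/top1.png

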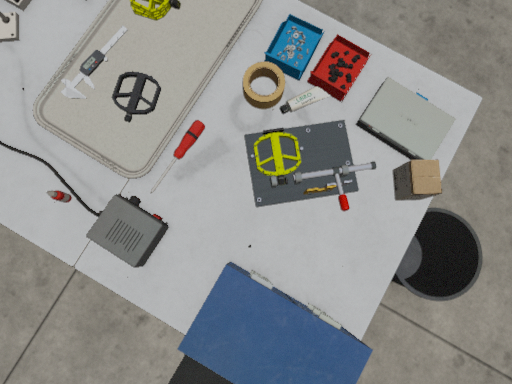

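View pics/side1.png

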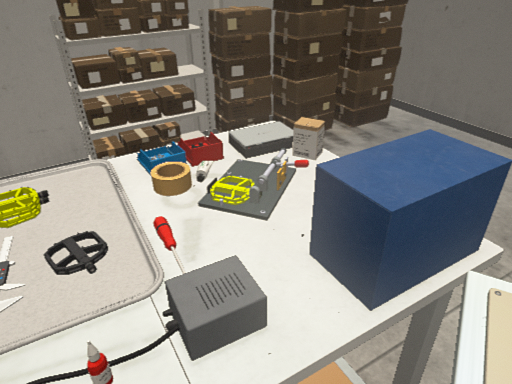

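The top view shows the fixture plate (corners about (245,135), (345,121), (357,195), (257,206)), the red grip at (344,203) and the brass plate near (322,188). The side view shows a tall blue box near the robot. Next I'll get the yaw and the box extents.

```bash
cat >> h.py <<'E'
def ray(cam,uv,z):
    m=r.camera_model(cam);T=np.array(m["T"])
    d=T[:3,:3]@np.array([(uv[0]-m["cx"])/m["fx"],-(uv[1]-m["cy"])/m["fy"],-1]); o=T[:3,3]
    return o+d*(z-o[2])/d[2]
E
python3 - <<'E'
from h import *
im=cv2.imread("pics/top1.png")
g=im[105:220,225:385]; cv2.imwrite("pics/crop1.png",cv2.resize(g,None,fx=5,fy=5,interpolation=cv2.INTER_CUBIC)[:600,:800])
c=np.array([ray("top",p,.012) for p in [(245,135),(345,121),(357,195),(257,206)]]);print(c.round(3),c.mean(0))
print("camtop",np.array(r.camera_model("top")["T"])[:3,3])
hsv=cv2.cvtColor(im,cv2.COLOR_BGR2HSV)
red=cv2.inRange(hsv[190:215,330:360],(0,150,90),(8,255,255))|cv2.inRange(hsv[190:215,330:360],(172,150,90),(180,255,255))
y,x=np.nonzero(red); print("red",x.mean()+330,y.mean()+190,len(x),ray("top",(x.mean()+330,y.mean()+190),.062))
for z in(0,.2,.25,.3): print(z,[ray("top",p,z)[:2].round(3).tolist() for p in [(231,264),(370,348),(324,384),(180,345)]])
for z in(0,.2,.25,.3): print(z,[ray("side",p,z)[:2].round(3).tolist() for p in [(314,163),(430,136),(508,162),(384,208),(312,252),(372,298)]])
E
```

```text
[[ 0.734 -0.088  0.012]
 [ 0.77  -0.334  0.012]
 [ 0.586 -0.355  0.012]
 [ 0.559 -0.116  0.012]] [ 0.66215721 -0.22347266  0.012     ]
camtop [ 0.45261699 -0.08667686  0.90083091]
red 343.44545454545454 201.98181818181817 110 [ 0.5624113 -0.3089651  0.062    ]
0 [[0.424, -0.055], [0.235, -0.373], [0.158, -0.265], [0.244, 0.059]]
0.2 [[0.43, -0.062], [0.283, -0.309], [0.224, -0.226], [0.29, 0.027]]
0.25 [[0.432, -0.064], [0.295, -0.293], [0.24, -0.216], [0.302, 0.019]]
0.3 [[0.434, -0.066], [0.307, -0.278], [0.256, -0.206], [0.313, 0.011]]
0 [[0.567, -0.43], [0.299, -0.792], [0.076, -0.696], [0.334, -0.29], [0.424, -0.061], [0.287, 0.002]]
0.2 [[0.436, -0.064], [0.273, -0.284], [0.138, -0.225], [0.294, 0.021], [0.349, 0.16], [0.266, 0.198]]
0.25 [[0.403, 0.027], [0.267, -0.157], [0.154, -0.108], [0.284, 0.098], [0.33, 0.215], [0.261, 0.247]]
0.3 [[0.37, 0.119], [0.26, -0.029], [0.169, 0.01], [0.274, 0.176], [0.312, 0.27], [0.255, 0.296]]
```

View pics/crop1.png

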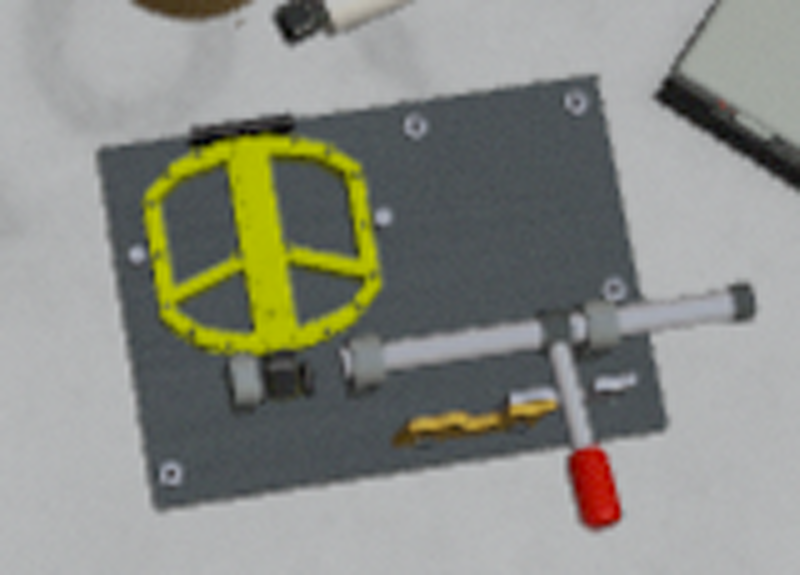

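The crop shows the home stem at about (340,183) and the brass plate along (305–336, 192–186) in full-image pixels. The fixture yaw is about 0.14 rad. The blue box is about 0.2 m tall and reaches x ≈ 0.43, so I'll go round it high and wide.

>>> arm_command(xyz=[[0.376, -0.25, 0.047], [0.376, -0.25, 0.047], [0.376, -0.25, 0.047], [0.376, -0.25, 0.047], [0.376, -0.25, 0.047], [0.376, -0.25, 0.047], [0.376, -0.25, 0.047], [0.376, -0.25, 0.047], [0.376, -0.25, 0.047], [0.376, -0.25, 0.047], [0.376, -0.25, 0.047], [0.446, -0.6, 0.047], [0.446, -0.6, 0.047], [0.446, -0.6, 0.047], [0.446, -0.6, 0.047], [0.446, -0.6, 0.047], [0.446, -0.6, 0.047], [0.446, -0.6, 0.047], [0.446, -0.6, 0.047], [0.446, -0.6, 0.047]], rot=[[0, 0, 0.42], [0, 0, 0.42], [0, 0, 0.42], [0, 0, 0.42], [0, 0, 0.42], [0, 0, 0.42], [0, 0, 0.42], [0, 0, 0.42], [0, 0, 0.42], [0, 0, 0.42], [0, 0, 0.42], [0, 0, 0.42], [0, 0, 0.42], [0, 0, 0.42], [0, 0, 0.42], [0, 0, 0.42], [0, 0, 0.42], [0, 0, 0.42], [0, 0, 0.42], [0, 0, 0.42]])

```text
time: 2.27
ee_pos: [0.62, -0.0055, 0.2699]
eef_rot: [-0.067, 0.998, -0.001, 0.0]
ft_force: [0.4, 0.1, -0.2]
width: 0.0865
grip_force: 0.0
```

>>> arm_command(xyz=[[-0.07, -0.29, -0.03], [-0.07, -0.29, -0.03], [-0.07, -0.29, -0.03], [-0.07, -0.29, -0.03], [-0.07, -0.29, -0.03], [-0.07, -0.29, -0.03], [-0.07, -0.29, -0.03], [-0.07, -0.29, -0.03], [-0.07, -0.29, -0.03], [-0.07, -0.29, -0.03], [-0.07, -0.29, -0.03]], rot=[[0, 0, 0], [0, 0, 0], [0, 0, 0], [0, 0, 0], [0, 0, 0], [0, 0, 0], [0, 0, 0], [0, 0, 0], [0, 0, 0], [0, 0, 0], [0, 0, 0]])

```text
time: 3.18
ee_pos: [0.5505, -0.2881, 0.2396]
eef_rot: [-0.07, 0.998, 0.0, 0.0]
ft_force: [0.5, 0.8, -0.3]
width: 0.0867
grip_force: 0.0
```

Run:
```python
from h import *
save("wrist","w1")
for l in("home_notch","handle_grip","pedal","fixture"):
    for d in r.spot_point(l,"wrist")[:2]: print(l,round(d["conf"],2),w("wrist",d["at"]).round(4),pix("wrist",w("wrist",d["at"])).round())
s=r.read_state();print(s["time"],s["ee_pos"],s["eef_rot"])
print(np.array(r.camera_model("wrist")["T"]).round(3).tolist())
im=cv2.imread("pics/w1.png");hsv=cv2.cvtColor(im,cv2.COLOR_BGR2HSV)
m=cv2.inRange(hsv,(0,150,70),(8,255,255))|cv2.inRange(hsv,(172,150,70),(180,255,255))
n,_,st,ce=cv2.connectedComponentsWithStats(m)
for i in range(1,n):
  if st[i,4]>150: print(st[i],ce[i],ray("wrist",ce[i],.062))
```

```text
home_notch 0.95 [ 0.6032 -0.301   0.0428] [239. 202.]
handle_grip 0.83 [ 0.5639 -0.3113  0.0577] [234. 173.]
pedal 0.78 [ 0.6715 -0.1676  0.0128] [328. 252.]
pedal 0.52 [ 0.6098 -0.3005  0.0416] [239. 206.]
fixture 0.66 [ 0.6618 -0.2248 -0.0016] [288. 236.]
3.4333 [ 0.55027239 -0.28863231  0.23966513] [-6.98564859e-02  9.97557041e-01  1.14515463e-04  9.31430580e-05]
[[-0.139, -0.946, -0.294, 0.469], [0.99, -0.133, -0.041, -0.301], [-0.001, -0.297, 0.955, 0.403], [0.0, 0.0, 0.0, 1.0]]
[226 155  17  33 495] [233.81414141 170.98181818] [ 0.55984061 -0.31207422  0.062     ]
```

View pics/w1.png

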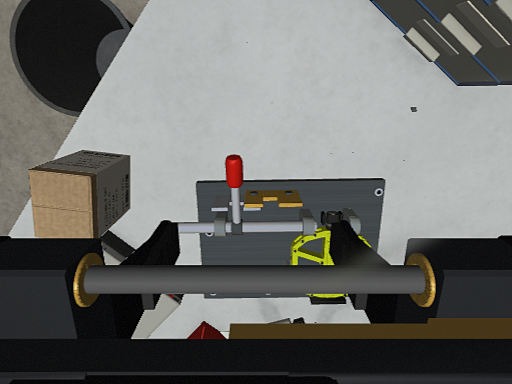

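Run:
```python
from h import *
im=cv2.imread("pics/w1.png");cv2.imwrite("pics/c2.png",cv2.resize(im[150:240,190:320],None,fx=6,fy=6,interpolation=cv2.INTER_CUBIC))
for u in (245,263.5,265,275,302): print(u, ray("wrist",(u,199),.064).round(4))
```

```text
245 [ 0.5907 -0.2952  0.064 ]
263.5 [ 0.5878 -0.274   0.064 ]
265 [ 0.5875 -0.2723  0.064 ]
275 [ 0.5859 -0.2608  0.064 ]
302 [ 0.5816 -0.2299  0.064 ]
```

View pics/c2.png

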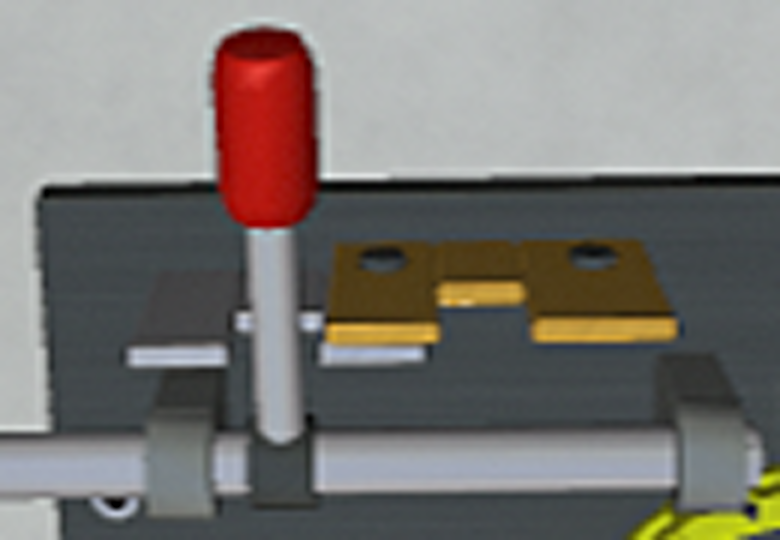

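The brass notch shows at u = 263.4–278.5, v = 205, and the home notch at u = 228–243.3, v = 209.

Run:
```python
from h import *
y=np.array([-.14,.99,0]);x=np.array([.99,.14,0])
P=[ray("wrist",p,z) for p,z in [((263.4,205),.064),((278.5,205),.064),((228,209),.059),((243.3,209.2),.059)]]
for p in P: print(p.round(4),(p@y).round(4),(p@x).round(4))
print((P[0]+P[1]-P[2]-P[3])@y/2, np.array([.5625,-.311,0])@y)
```

```text
[ 0.5951 -0.273   0.064 ] -0.3536 0.5509
[ 0.5927 -0.2556  0.064 ] -0.336 0.551
[ 0.6078 -0.3134  0.059 ] -0.3954 0.5579
[ 0.6056 -0.2954  0.059 ] -0.3772 0.5581
0.0415149830445346 -0.38664
```

>>> arm_command(xyz=[[0.012, -0.021, -0.03], [0.012, -0.021, -0.06], [0.012, -0.021, -0.09], [0.012, -0.021, -0.12], [0.012, -0.021, -0.14], [0.012, -0.021, -0.16], [0.012, -0.021, -0.18], [0.012, -0.021, -0.19], [0.012, -0.021, -0.2], [0.012, -0.021, -0.2], [0.012, -0.021, -0.2]], rot=[[0, 0, 0], [0, 0, 0], [0, 0, 0], [0, 0, 0], [0, 0, 0], [0, 0, 0], [0, 0, 0], [0, 0, 0], [0, 0, 0], [0, 0, 0], [0, 0, 0]], grip=0.6)

```text
time: 4.35
ee_pos: [0.562, -0.3107, 0.04]
eef_rot: [-0.069, 0.998, -0.0, 0.0]
ft_force: [-0.5, -0.4, 0.7]
width: 0.0521
grip_force: 0.0
```

>>> arm_command(xyz=[[0, 0, 0], [0, 0, 0], [0, 0, 0], [0, 0, 0], [0, 0, 0], [0, 0, 0]], rot=[[0, 0, 0], [0, 0, 0], [0, 0, 0], [0, 0, 0], [0, 0, 0], [0, 0, 0]], grip=0, squeeze=15)

```text
time: 4.85
ee_pos: [0.5618, -0.3104, 0.0398]
eef_rot: [-0.069, 0.998, 0.0, 0.0]
ft_force: [-1.3, 8.6, 1.9]
width: 0.0203
grip_force: 5.3
```

>>> arm_command(xyz=[[0.001, 0, 0.006], [0.003, 0, 0.011], [0.005, 0.001, 0.017], [0.008, 0.001, 0.022], [0.011, 0.0015, 0.027], [0.014, 0.002, 0.032], [0.018, 0.0025, 0.036], [0.022, 0.003, 0.0405], [0.026, 0.0035, 0.0445], [0.031, 0.0045, 0.048], [0.031, 0.0045, 0.048], [0.031, 0.0045, 0.048]], rot=[[0, 0, 0], [0, 0, 0], [0, 0, 0], [0, 0, 0], [0, 0, 0], [0, 0, 0], [0, 0, 0], [0, 0, 0], [0, 0, 0], [0, 0, 0], [0, 0, 0], [0, 0, 0]])

```text
time: 5.85
ee_pos: [0.5926, -0.3052, 0.088]
eef_rot: [-0.069, 0.998, 0.001, -0.001]
ft_force: [-5.2, 6.7, 1.0]
width: 0.0195
grip_force: 15.0
```

Run:
```python
from h import *
save("wrist","w2")
for c in("wrist","top","side"):
  if c!="wrist": save(c,c+"2")
  for d in r.spot_point("handle_grip",c)[:1]: print(c,round(d["conf"],2),w(c,d["at"]).round(4))
s=r.read_state();print(s["time"],s["ee_pos"],s["ft_force"],s["width"],s["grip_force"])
```

```text
side 0.68 [ 0.5888 -0.3034  0.1062]
6.15 [ 0.59244342 -0.30518486  0.08790431] [-3.90186381  6.35171399  0.28196962] 0.019217938031138564 15.000126442755572
```

View pics/w2.png

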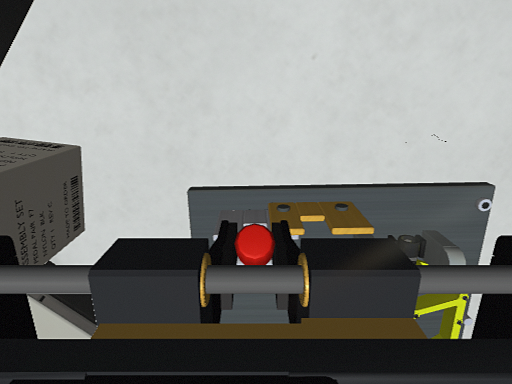

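The grip is held between the fingers and raised (z ≈ 0.106), so I'll slide it about 41.5 mm along fixture y.

>>> arm_command(xyz=[[-0.001, 0.005, 0], [-0.0015, 0.01, 0], [-0.002, 0.015, 0], [-0.003, 0.02, 0], [-0.0035, 0.025, 0], [-0.004, 0.03, 0], [-0.005, 0.035, 0], [-0.0055, 0.039, 0], [-0.006, 0.0415, 0], [-0.006, 0.0415, 0], [-0.006, 0.0415, 0], [-0.006, 0.0415, 0]], rot=[[0, 0, 0], [0, 0, 0], [0, 0, 0], [0, 0, 0], [0, 0, 0], [0, 0, 0], [0, 0, 0], [0, 0, 0], [0, 0, 0], [0, 0, 0], [0, 0, 0], [0, 0, 0]])

```text
time: 7.15
ee_pos: [0.5862, -0.2641, 0.0879]
eef_rot: [-0.069, 0.998, 0.0, -0.0]
ft_force: [-6.5, 0.3, 4.9]
width: 0.0195
grip_force: 15.0
```

Run:
```python
from h import *
im=save("wrist","w3")
s=r.read_state();print(s["time"],s["ee_pos"],s["ft_force"],s["width"],s["grip_force"],s["ee_pos"]@np.array([-.14,.99,0]))
```

```text
7.2 [ 0.5862152  -0.26401655  0.08790344] [-7.23482175  0.64382316  4.72473713] 0.01961753842551252 15.000377087853849 -0.34344651678796373
```

View pics/w3.png

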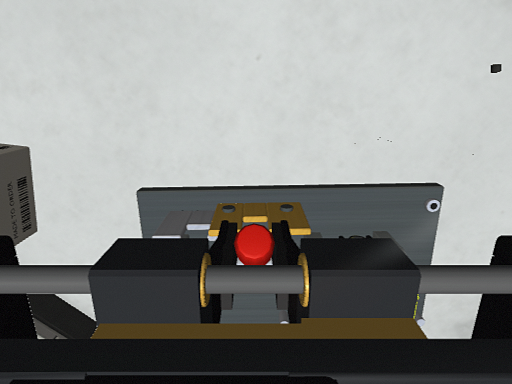

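The bolt has slid across. The brass notch floor strip (u ≈ 243–267, v = 219) is centred under the grip (u ≈ 254), so I'll lower along the arc.

>>> arm_command(xyz=[[-0.005, -0.001, -0.0035], [-0.009, -0.0015, -0.0075], [-0.013, -0.002, -0.012], [-0.017, -0.0025, -0.016], [-0.02, -0.003, -0.021], [-0.023, -0.0035, -0.026], [-0.026, -0.004, -0.031], [-0.028, -0.004, -0.037], [-0.03, -0.0045, -0.042], [-0.031, -0.0045, -0.048], [-0.031, -0.0045, -0.048], [-0.031, -0.0045, -0.048]], rot=[[0, 0, 0], [0, 0, 0], [0, 0, 0], [0, 0, 0], [0, 0, 0], [0, 0, 0], [0, 0, 0], [0, 0, 0], [0, 0, 0], [0, 0, 0], [0, 0, 0], [0, 0, 0]])

```text
time: 8.2
ee_pos: [0.557, -0.2695, 0.0407]
eef_rot: [-0.069, 0.998, -0.0, 0.001]
ft_force: [2.2, 1.0, 6.7]
width: 0.0193
grip_force: 15.0
```

>>> arm_command(xyz=[[0, 0, 0], [0, 0, 0], [0, 0, 0], [0, 0, 0], [0, 0, 0.02], [0, 0, 0.05], [0, 0, 0.08], [0, 0, 0.12], [0, 0, 0.16], [0, 0, 0.2], [0, 0, 0.2], [0, 0, 0.2]], rot=[[0, 0, 0], [0, 0, 0], [0, 0, 0], [0, 0, 0], [0, 0, 0], [0, 0, 0], [0, 0, 0], [0, 0, 0], [0, 0, 0], [0, 0, 0], [0, 0, 0], [0, 0, 0]], grip=0.6)

```text
time: 9.2
ee_pos: [0.5566, -0.2699, 0.2419]
eef_rot: [-0.069, 0.998, -0.001, 0.002]
ft_force: [0.1, -0.8, -1.6]
width: 0.0523
grip_force: 0.0
```

Run:
```python
from h import *
save("wrist","w4")
for l in("handle_grip","pedal"):
  for d in r.spot_point(l,"wrist")[:1]: print(l,round(d["conf"],2),w("wrist",d["at"]).round(4))
s=r.read_state();print(s["time"],s["ee_pos"],s["ft_force"],s["width"])
im=cv2.imread("pics/w4.png");cv2.imwrite("pics/c4.png",cv2.resize(im[140:290,160:360],None,fx=4,fy=4,interpolation=cv2.INTER_CUBIC))
```

```text
handle_grip 0.85 [ 0.5547 -0.2713  0.0564]
pedal 0.96 [ 0.6701 -0.1651  0.0072]
9.35 [ 0.55512906 -0.26878216  0.23801322] [ 0.0351037   0.07993736 -0.66881951] 0.05198336652205099
```

View pics/c4.png

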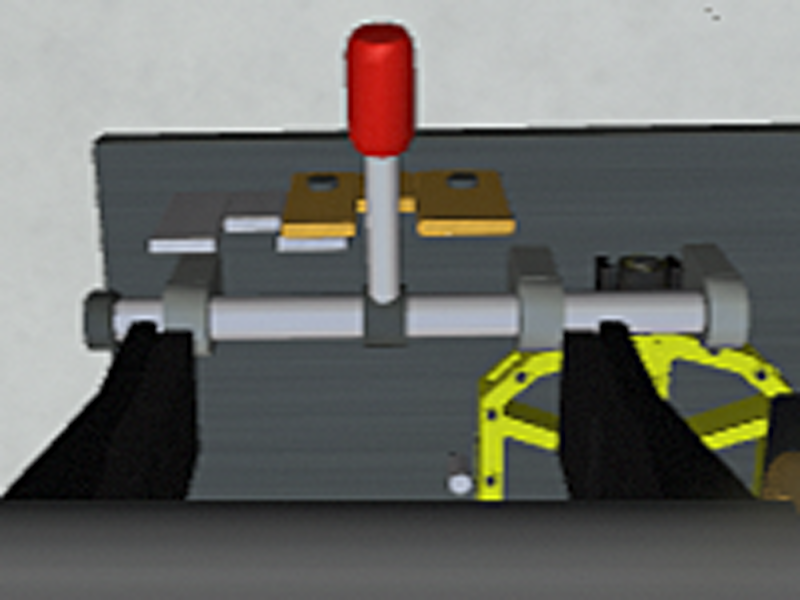

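The stem lies in the brass notch (crop x ≈ 382, centred at 355–418). The grip height is 0.056 m against 0.057 m when fully down, and the pedal is where it was. I'm handing the job in.

```bash
python3 -c "
from bench import r
print(r.close_job())"
```

```text
the job is handed in; nothing more can be done
None
```

I lifted the handle, slid the bolt about 41 mm and lowered it into the brass notch, where the last picture shows it fully down with the gripper clear and the pedal still in its nest. I never went near the screwdriver. The job is handed in at about 9.4 s; no verdict came back.

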